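Tip the tall carton flat and close the medicine box

TASK

The medicine box cannot be shut because a tall carton stands on end in its larger compartment. Using the fingertips only to push, first tip the carton over so that it lies flat inside that compartment, then push the lid over from behind and down until it is fully shut, without slamming it. Do not lift the carton, and leave the vials, the bottle and the pill jar where they are.

Things in the scene. Friction and masses are not known exactly. Their poses are not given: they have to be found in the camera images.
- medbox: Open teal box fixed to the table: 180 mm along its x, 320 along y, 65 high, walls and floor 5 thick. Origin: centre of underside, z up. A low divider (top 45 mm above the table) at y +60 to +65 mm leaves a larger compartment (inside x -85 to +85, y -155 to +60), with the carton, and a small one (y +65 to +155), with two vials. Lid hinge on the +x rim: line x = +90, z = 65 mm, parallel to y.
- lid (a joint): Lid angle in rad: 0 shut on the rim, pi/2 upright, stop at 1.9; starts at 1.65 to 1.85, leaning outwards. Flat pale slab, 180 mm from hinge to free edge x 320 x 6 mm, 0.2 kg, no handle or latch; shut, its underside is 65 and its top 71 mm above the table. Stiff hinge (friction 0.3 N m, lid's own weight up to 0.18 N m): it stays where it is left and takes about 1 to 4 N to push near the free edge.
- lid_edge (a point): Middle of the lid's free edge, 180 mm from the hinge line; moves with the lid. Its x axis points from the free edge to the hinge, its y axis along the hinge, its z axis out of the lid's outer face (up when the lid is shut).
- carton: Tall white medicine carton with a blue band, loose, 0.08 to 0.17 kg, 45 (its x) x 35 (its y) x 115 mm (its z). It stands on end on the box floor (5 mm above the table) near the divider, its axes within 0.2 rad of the box's, so the room to fall is towards the box's -y end. Origin: centre of its end face, the underside at the start; z along its length, up at the start.
- carton_center (a point): Centre of the carton, 57.5 mm from either end.
- vial_a: Small glass vial, 24 mm diameter, 40 mm high, standing in the small compartment; leave it. Origin: centre of its underside.
- vial_b: A second vial just like it, in the same compartment; leave it. Origin: centre of its underside.
- disinfectant: White bottle, 64 mm diameter, 170 mm high, on the table to the robot's left of the box; leave it. Origin: centre of its underside.
- pill_jar: Dark blue jar with white cap, 48 mm diameter, 70 mm high, on the table to the robot's right of the box; leave it. Origin: centre of its underside.

How it is judged:
By the outcome, as a careful person would: the job done as asked, in the order asked, and still so for the second after the job is handed in, with the robot touching nothing.
It also fails if it takes over 54 s, if anything falls off the work surface, if the arm or the gripper's body presses on something with over 40 N, if the wrist force passes 120 N, or if a joint passes its speed limit or range.

ROBOT

A 6-joint arm with a two-finger parallel gripper is mounted at the origin on the work surface. World frame = base frame: x ahead of the robot, y to its left, z up, the work surface at z = 0. Lengths are in m, angles in rad, forces in N, time in s.
With the tool pointing down it reaches from about 0.35 to 0.925 m from the base axis. Payload 6.4 kg.
Tool frame: the origin (TCP) lies midway between the tips of the shut fingers; the grasp point (between the pads) lies 19 mm behind it; z points along the fingers, y is the line along which they close (so a half turn about z gives the same grasp; the last joint's range is limited). The gripper opens to 85 mm and grips with 20 to 120 N. Pads are 22 mm wide; open, the fingers measure 114 mm over their backs; the gripper's body (76 mm by 85 mm) begins 54 mm behind the grasp point. The pads swing forward as they close: fully open they stand 13 mm farther back than shut.
Start: joints at [-1.462, 0.245, 1.558, -0, 1.339, -0.174], TCP at [0.181, -0.624, 0.231] pointing down, gripper open.
Joint ranges: [-3.13, 3.13], [-1.02, 2.26], [0.13, 2.54], [-0.95, 4.09], [0.21, 2.88], [-2.74, 2.74]. Speed limits (rad/s): [2.57, 2.57, 3.14, 3.14, 3.14, 3.14].

INTERFACE

Orientations are given as [roll, pitch, yaw] about the fixed x, y, z axes, in that order (R = Rz(yaw) Ry(pitch) Rx(roll)).
In Python, from rig import telemetry, cams, hand_in gives the robot as it stands. The module is installed in compiled form; this text tells all that it offers.
- The arm moves only by the tool carry_out, never from a script. Its argument "series" is a list of rows, each a list of 6 numbers: the shift along the tool's x, y, z in m, then the turn, a rotation vector about the tool's x, y, z in degrees. A call has 1 to 20 rows; each row is the pose to reach, as a shift and turn from the pose commanded when the call began, along the tool's axes at that moment; what a row does not reach only later rows make up. A row lasts 1/12 s, in which the tool goes at most 41.7 mm and 7.16 degrees, less where a joint would pass 70% of its speed; a pose out of reach is approached as far as the arm can. A call with a gripper value outside its range is refused whole. "gripper" is the opening, from 0 (shut) to 1 (fully open), set as the call begins (left out, the last holds). The fingers move at their own pace and stop on an object; "newtons" is the grip in N (left out, the last holds). Time passes only in rows, so rows that repeat a pose let the fingers close. It gives the time, the measured TCP pose, the force, the opening and the grip force at its end, in the units of the state.
- telemetry.state(): the state, without advancing time (a new reading comes with each control period).
- cams.read_camera(name): name is "scene" or "top" or "wrist"; returns the picture (384x512x3 uint8, red, green, blue); there is no depth.
- cams.camera_info(name): a dict with "K" (3x3 intrinsics, pixels), "xyz" and "rotation" of the camera in the world; the wrist camera has in their place "T_tool_cam" (4x4, takes a point from camera to tool coordinates, whose origin is the TCP and whose axes are the flange's). Camera axes: x right, y up, looking along -z (the intrinsics and any distortion apply to the point x, -y, -z); pixel columns grow to the right and rows downward; lengths in m; the calibration is good to about 2 mm. A picture is of the moment at which its call begins: read the wrist's pose just before it. camera_info takes no time and is no camera call.
- hand_in(): hands the job in; it is judged then, once.
The state is a dict: "time_s": time; "joints": joint angles; "joint_vel": joint speeds; "effort": joint torques, N m; "tool_pos": TCP position; "tcp_rot": TCP orientation; "ft_force": force on the tool from outside, world axes, zero at the start; "torque": the same for the moment, N m; "opening": finger opening in m; "finger_force": force on a finger pad.
Only numpy, scipy, OpenCV 4.12 (cv2) and the standard library are available. Lean on these libraries where they do the work, as an engineer would, in place of code of your own. Each camera call takes 0.05 s, during which the arm holds its last target. There are 200 camera calls.

## Working session

There is one attempt and no reset: what is moved stays moved. The work goes in short steps, Python scripts to look and compute and a tool call to move; the robot and the scene stay as the last step left them, time stands still between calls to the robot, and variables do not carry over. Pictures are saved under pics/ and viewed, at most 10 in all, crops included, and the job is handed in when it is done.

Besides the shell and the picture viewer there is one more tool, called after "Emit:" by a JSON object that holds its "api" and its "payload". carry_out: Moves the arm, as the interface text tells. Its arguments: {"type":"object","properties":{"series":{"type":"array","items":{"type":"array","items":{"type":"number"}}},"gripper":{"type":"number"},"newtons":{"type":"number"}},"required":["series"]}

```bash
mkdir -p pics
python3 - <<'E'
from rig import telemetry,cams
import cv2,numpy as np
np.set_printoptions(precision=4,suppress=True)
for n in("scene","top"):
    cv2.imwrite(f"pics/{n}0.png",cams.read_camera(n)[:,:,::-1]); print(n,cams.camera_info(n))
print(cams.camera_info("wrist")); print(telemetry.state())
E
```

```text
scene {'K': array([[392.9954,   0.    , 262.6035],
       [  0.    , 392.9954, 186.9448],
       [  0.    ,   0.    ,   1.    ]]), 'xyz': array([ 0.9652, -0.7297,  1.0041]), 'rotation': array([ 0.7519, -0.0108,  0.5881])}
top {'K': array([[443.2399,   0.    , 251.6114],
       [  0.    , 443.2399, 187.6422],
       [  0.    ,   0.    ,   1.    ]]), 'xyz': array([0.3727, 0.0007, 1.2338]), 'rotation': array([ 0.1032,  0.0002, -1.5515])}
{'K': array([[293.6787,   0.    , 254.9826],
       [  0.    , 293.6787, 192.5664],
       [  0.    ,   0.    ,   1.    ]]), 'T_tool_cam': array([[-0.0001,  0.957 ,  0.29  ,  0.0728],
       [ 1.    ,  0.0004, -0.0009,  0.0011],
       [-0.001 ,  0.29  , -0.957 , -0.1438],
       [ 0.    ,  0.    ,  0.    ,  1.    ]])}
{'time_s': 0.1, 'joints': array([-1.4621,  0.2458,  1.5589, -0.    ,  1.3387, -0.1741]), 'joint_vel': array([-0.0008, -0.0007, -0.001 ,  0.0004,  0.0007, -0.0006]), 'effort': array([ -0.0005, -43.0669, -32.713 ,  -0.0002,   0.0028,  -0.    ]), 'tool_pos': array([ 0.1813, -0.6237,  0.2303]), 'tcp_rot': array([-3.1398, -0.0003,  0.2828]), 'ft_force': array([-0.4063,  0.1308, -0.5738]), 'torque': array([-0.0245,  0.0613,  0.043 ]), 'finger_force': 0.0, 'opening': 0.08511221593200613}
```

View pics/scene0.png

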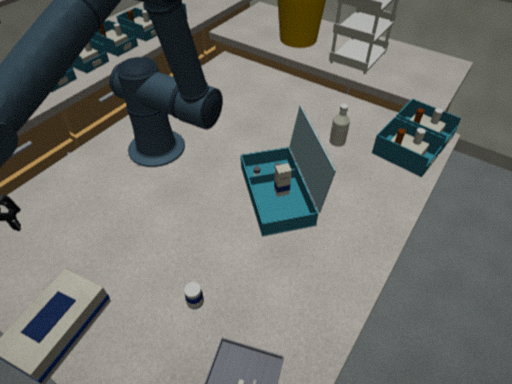

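View pics/top0.png

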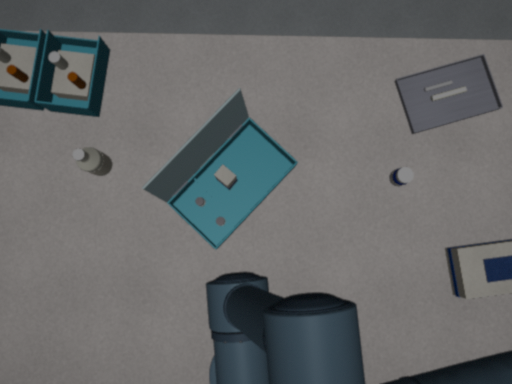

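Scene view: box at about (285,190), carton at (283,180) standing inside, lid leaning out to the right. Top view: rim corners near (170,205), (250,122), (297,162) and (217,247), carton top at (225,177), vials at (200,202) and (220,221). I'll crop in and measure.

```bash
cat > h.py <<'E'
import numpy as np,cv2
from scipy.spatial.transform import Rotation as R
from rig import cams,telemetry
np.set_printoptions(precision=4,suppress=True)
def cam(n):
    c=cams.camera_info(n)
    if n=="wrist":
        s=telemetry.state();T=np.eye(4);T[:3,:3]=R.from_euler('xyz',s['tcp_rot']).as_matrix();T[:3,3]=s['tool_pos']
        T=T@c['T_tool_cam'];return c['K'],T[:3,3],T[:3,:3]
    return c['K'],c['xyz'],R.from_euler('xyz',c['rotation']).as_matrix()
def ray(C,uv):
    K,p,M=C;d=np.linalg.inv(K)@[uv[0],uv[1],1];return p,M@(d*[1,-1,-1])
def onz(C,uv,z):
    p,d=ray(C,uv);return p+d*(z-p[2])/d[2]
def proj(C,X):
    K,p,M=C;q=(M.T@(np.asarray(X)-p))*[1,-1,-1];q=K@q;return q[:2]/q[2]
def tri(C1,a,C2,b):
    p,d=ray(C1,a);q,e=ray(C2,b);s=np.linalg.lstsq(np.c_[d,-e],q-p,rcond=None)[0]
    A,B=p+s[0]*d,q+s[1]*e;return (A+B)/2,np.linalg.norm(A-B)
E
python3 - <<'E'
from h import *
t=cv2.imread('pics/top0.png')[80:260,130:310];s=cv2.imread('pics/scene0.png')[95:245,230:380]
cv2.imwrite('pics/c0.png',np.hstack([cv2.resize(t,(399,399),interpolation=2),cv2.resize(s,(399,399),interpolation=2)]))
for n,i in(('top',cv2.imread('pics/top0.png')),('scene',cv2.imread('pics/scene0.png'))):
    h=cv2.cvtColor(i,cv2.COLOR_BGR2HSV)
    m=cv2.inRange(h,(80,110,50),(100,255,255)); 
    cs,_=cv2.findContours(m,0,2)
    for c in cs:
        if cv2.contourArea(c)>800: print(n,cv2.contourArea(c),cv2.approxPolyDP(c,3,True)[:,0].tolist())
E
```

```text
top 7677.0 [[250, 119], [168, 201], [214, 247], [296, 162]]
top 873.0 [[48, 31], [34, 102], [87, 109], [99, 38], [92, 41], [54, 36], [96, 43], [94, 47], [67, 43], [60, 47], [95, 54], [89, 97], [80, 101], [52, 94], [50, 102], [36, 99]]
scene 3363.0 [[288, 148], [241, 156], [261, 224], [268, 225], [262, 227], [262, 234], [315, 223], [312, 219], [316, 217], [311, 216], [317, 212], [312, 203], [315, 210], [311, 212], [294, 171], [297, 170], [311, 200], [292, 159], [295, 166], [291, 167], [294, 173], [290, 192], [277, 197], [273, 190], [274, 181], [269, 178], [276, 162], [290, 165], [286, 157], [288, 150], [291, 157]]
```

View pics/c0.png

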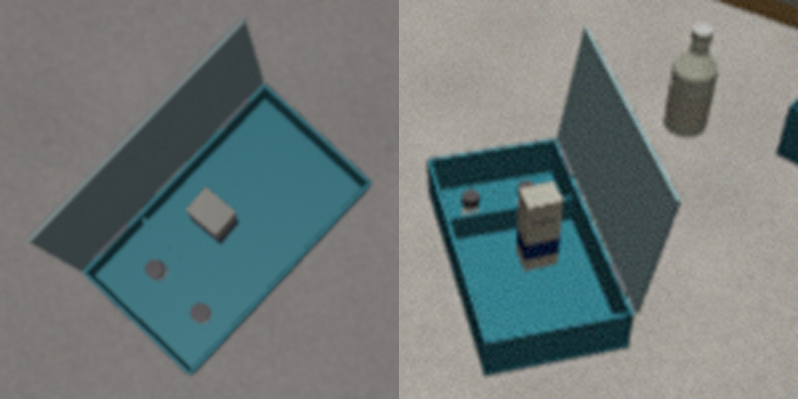

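The crop shows the carton's top face at top (225.6,175.6) and scene (283,169). The lid's free corners are at top (144.4,188.7) and (240,90), and at scene (300.3,106.7) and (335.3,172.1).

Run:
```python
from h import *
T=cam('top');S=cam('scene')
t=lambda a:(a[0]/2.217+130-.3,a[1]/2.217+80-.3)
s=lambda a:((a[0]-399)/2.66+230-.3,a[1]/2.66+95-.3)
m=cv2.inRange(cv2.cvtColor(cv2.imread('pics/top0.png'),cv2.COLOR_BGR2HSV),(80,110,50),(100,255,255))
for nm,p in(('H-',(266,87)),('H+',(88,270)),('F+',(192,374)),('F-',(370,183))):print(nm,onz(T,t(p),.065))
for nm,p in(('H+',(557,141)),('F+',(430,160)),('F-',(486,346)),('H-',(631,316))):print('sc',nm,onz(S,s(p),.065))
a=tri(T,t((32,241)),S,s((586,31)));b=tri(T,t((244,22)),S,s((679,205)));print('lid',a,b)
print('carton top',tri(T,t((212,212)),S,s((540,197))))
for p in((207,187),(187,211),(217,240),(237,217)):print('ct',onz(T,t(p),.12))
for p in((518,193),(554,184),(561,200),(525,210)):print('cs',onz(S,s(p),.12))
for p in((155,269),(200,313)):print('vial',onz(T,t(p),.045))
# box fit
obj=np.array([[.09,-.16],[.09,.16],[-.09,.16],[-.09,-.16]])
W=np.array([(onz(T,t(p),.065)[:2]+onz(S,s(q),.065)[:2])/2 for p,q in zip([(266,87),(88,270),(192,374),(370,183)],[(631,316),(557,141),(430,160),(486,346)])])
c=W.mean(0);z=((W-c)[:,0]+1j*(W-c)[:,1])*np.conj(obj[:,0]+1j*obj[:,1]);yaw=np.angle(z.sum())
print('box',c,yaw)
q=R.from_euler('z',yaw).as_matrix()[:2,:2]
f=lambda P:q.T@(P[:2]-c)
print('in box: carton',f(tri(T,t((212,212)),S,s((540,197)))[0]),'lid',f(a[0]),a[0][2],f(b[0]),b[0][2],[f(onz(T,t(p),.045)) for p in((155,269),(200,313))])
print([f(onz(T,t(p),.12)) for p in((207,187),(187,211),(217,240),(237,217))])
print([f(onz(S,s(p),.12)) for p in((518,193),(554,184),(561,200),(525,210))], [f(w) for w in W])
for n,p in(('dis',(88,165)),('jar',(402,178))):print(n,onz(T,p,.07))
```

```text
H- [0.6797 0.0121 0.065 ]
H+ [0.4528 0.2198 0.065 ]
F+ [0.3323 0.0925 0.065 ]
F- [ 0.5641 -0.1153  0.065 ]
sc H+ [0.4578 0.2221 0.065 ]
sc F+ [0.3379 0.0937 0.065 ]
sc F- [ 0.5721 -0.123   0.065 ]
sc H- [0.6869 0.0078 0.065 ]
lid (array([0.471 , 0.2474, 0.2346]), np.float64(0.0032055886297336017)) (array([0.7059, 0.0357, 0.2332]), np.float64(0.0030351161321108796))
carton top (array([0.5197, 0.0714, 0.1141]), np.float64(0.002064060021816469))
ct [0.5469 0.0769 0.12  ]
ct [0.5187 0.099  0.12  ]
ct [0.4861 0.0639 0.12  ]
ct [0.5129 0.0417 0.12  ]
cs [0.4977 0.0576 0.12  ]
cs [0.5256 0.0959 0.12  ]
cs [0.5471 0.0767 0.12  ]
cs [0.5203 0.0377 0.12  ]
vial [0.4569 0.1424 0.045 ]
vial [0.4047 0.0864 0.045 ]
box [0.5104 0.0512] 0.8283048025646907
in box: carton [0.0211 0.0068] lid [0.1179 0.1617] 0.23456781903554924 [ 0.1208 -0.1545] 0.23321321580941023 [array([0.031 , 0.1011]), array([-0.0455,  0.1017])]
[array([ 0.0435, -0.0095]), array([0.0408, 0.0262]), array([-0.0072,  0.0265]), array([-0.0054, -0.0082])]
[array([-0.0039,  0.0138]), array([0.0432, 0.019 ]), array([ 0.0436, -0.0098]), array([-0.0033, -0.0164])] [array([ 0.0865, -0.1553]), array([0.0878, 0.1554]), array([-0.0877,  0.1575]), array([-0.0865, -0.1577])]
dis [0.5452 0.4386 0.07  ]
jar [ 0.5265 -0.394   0.07  ]
```

Emit:
{"api": "carry_out", "payload": {"series": [[0,0,-0.04,0,0,0],[0.1,-0.12,-0.07,0,0,-20],[0.244,-0.31,-0.07,0,0,-60],[0.244,-0.31,-0.07,0,0,-60],[0.244,-0.31,-0.07,0,0,-60],[0.244,-0.31,-0.07,0,0,-60],[0.244,-0.31,-0.07,0,0,-60],[0.244,-0.31,-0.07,0,0,-60],[0.244,-0.31,-0.07,0,0,-60],[0.244,-0.31,-0.07,0,0,-60],[0.488,-0.623,-0.07,0,0,-121.2],[0.488,-0.623,-0.07,0,0,-121.2],[0.488,-0.623,-0.07,0,0,-121.2],[0.488,-0.623,-0.07,0,0,-121.2],[0.488,-0.623,-0.07,0,0,-121.2],[0.488,-0.623,-0.07,0,0,-121.2],[0.488,-0.623,-0.07,0,0,-121.2],[0.488,-0.623,-0.07,0,0,-121.2],[0.488,-0.623,-0.07,0,0,-121.2],[0.488,-0.623,-0.07,0,0,-121.2]], "gripper": 0}}

```text
time_s: 1.77
tool_pos: [0.4758, 0.1116, 0.301]
tcp_rot: [-3.141, 0.0, 2.401]
ft_force: [1.3, -0.6, -0.0]
opening: 0.0004
finger_force: 0.0
```

Run:
```python
from h import *
W=cam('wrist');i=cams.read_camera('wrist')[:,:,::-1];cv2.imwrite('pics/w1.png',i)
c=np.array([.5104,.0512]);q=R.from_euler('z',.8283).as_matrix()
for nm,p in(('ctop',[.0425,.006,.12]),('c0',[-.0025,.0235,.12]),('bx',[-.09,.065,.045])):
    print(nm,proj(W,q@np.array(p)+[*c,0]))
```

```text
ctop [274.3329 220.8729]
c0 [236.2957 206.941 ]
bx [175.6042 160.0203]
```

View pics/w1.png

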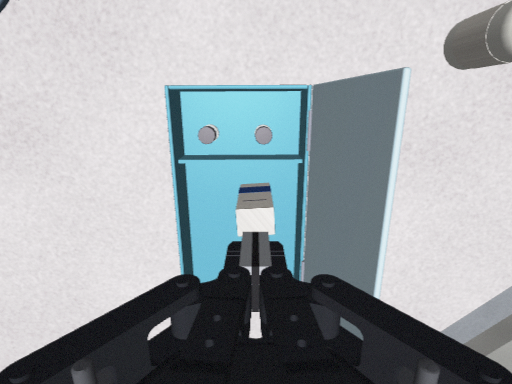

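The wrist view matches my estimate: the carton's near top edge runs from (237,206) to (273,206), where I predicted (236,207), and the lid is on the right. I'll descend behind it, then push.

Emit:
{"api": "carry_out", "payload": {"series": [[0,0,0.03,0,0,0],[0,0,0.06,0,0,0],[0,0,0.09,0,0,0],[0,0,0.12,0,0,0],[0,0,0.15,0,0,0],[0,0,0.175,0,0,0],[0,0,0.193,0,0,0],[-0.008,0,0.193,0,0,0],[-0.016,0,0.193,0,0,0],[-0.022,0,0.193,0,0,0],[-0.026,0,0.193,0,0,0],[-0.03,0,0.193,0,0,0],[-0.033,0,0.193,0,0,0],[-0.036,0,0.193,0,0,0],[-0.039,0,0.193,0,0,0],[-0.042,0,0.193,0,0,0],[-0.045,0,0.193,0,0,0],[-0.048,0,0.193,0,0,0],[-0.051,0,0.193,0,0,0],[-0.054,0,0.193,0,0,0]]}}

```text
time_s: 3.48
tool_pos: [0.5157, 0.0725, 0.1082]
tcp_rot: [-3.142, -0.0, 2.398]
ft_force: [0.3, 0.6, 0.2]
opening: -0.0002
finger_force: 0.0
```

Run:
```python
from h import *
s=cams.read_camera('scene')[95:245,230:380,::-1];w=cams.read_camera('wrist')[:,:,::-1]
cv2.imwrite('pics/p2.png',np.hstack([cv2.resize(s,(384,384),interpolation=2),w[:,128:]]))
```

```text
(no output)
```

View pics/p2.png

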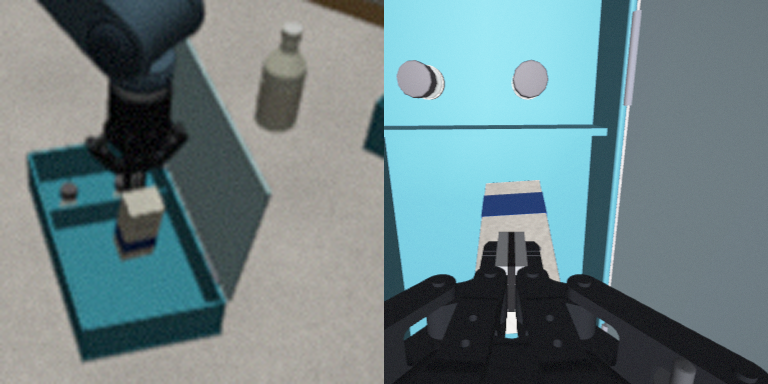

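The scene view (left) shows the carton leaning, with its base still near (137,252), so it is tipping rather than sliding. I'll keep pushing slowly.

Emit:
{"api": "carry_out", "payload": {"series": [[-0.003,0,0,0,0,0],[-0.006,0,0,0,0,0],[-0.009,0,0,0,0,0],[-0.012,0,0,0,0,0],[-0.015,0,0,0,0,0],[-0.018,0,0,0,0,0],[-0.021,0,0,0,0,0],[-0.024,0,0,0,0,0],[-0.027,0,0,0,0,0],[-0.03,0,0,0,0,0],[-0.033,0,0,0,0,0],[-0.036,0,0,0,0,0],[-0.036,0,0,0,0,0],[-0.036,0,0,0,0,0],[-0.036,0,0,0,0,0],[-0.036,0,0,0,0,0]]}}

```text
time_s: 4.92
tool_pos: [0.5419, 0.0484, 0.1082]
tcp_rot: [-3.142, -0.0, 2.398]
ft_force: [0.2, -0.2, 0.0]
opening: -0.0001
finger_force: 0.0
```

Run:
```python
from h import *
s=cams.read_camera('scene')[95:245,230:380,::-1];w=cams.read_camera('wrist')[:,:,::-1]
cv2.imwrite('pics/p3.png',np.hstack([cv2.resize(s,(384,384),interpolation=2),w[:,128:]]))
```

```text
(no output)
```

View pics/p3.png

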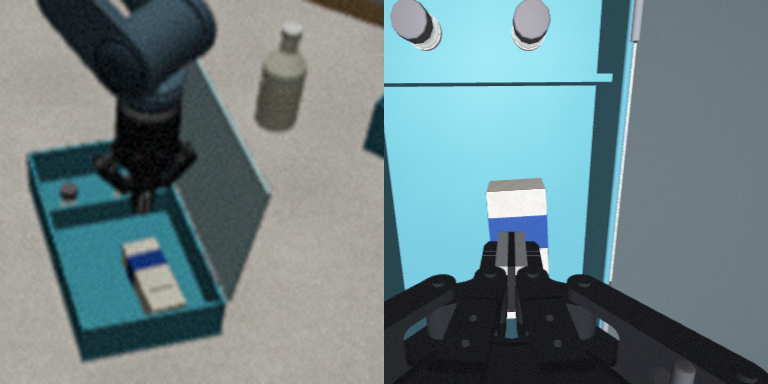

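The carton lies flat, clear of the walls, at scene crop (155,275). The vials are still standing. Now I'll go up, over the lid, and down behind it.

Emit:
{"api": "carry_out", "payload": {"series": [[0,0,-0.035,0,0,0],[0,0,-0.07,0,0,0],[0,0,-0.105,0,0,0],[0,0,-0.14,0,0,0],[0,0,-0.175,0,0,0],[0,0,-0.212,0,0,0],[0.01,0.03,-0.222,0,0,0],[0.02,0.065,-0.222,0,0,0],[0.025,0.1,-0.222,0,0,0],[0.025,0.135,-0.222,0,0,0],[0.025,0.156,-0.222,0,0,0],[0.025,0.156,-0.2,0,0,0],[0.025,0.156,-0.17,0,0,0],[0.025,0.156,-0.14,0,0,0],[0.025,0.156,-0.122,0,0,0],[0.025,0.156,-0.112,0,0,0],[0.025,0.156,-0.112,0,0,0]]}}

```text
time_s: 6.43
tool_pos: [0.6276, 0.1799, 0.2171]
tcp_rot: [-3.138, -0.004, 2.398]
ft_force: [-0.7, -0.1, 0.5]
opening: 0.0002
finger_force: 0.0
```

Run:
```python
from h import *
s=cams.read_camera('scene')[75:255,210:390,::-1];w=cams.read_camera('wrist')[:,:,::-1]
cv2.imwrite('pics/p4.png',np.hstack([cv2.resize(s,(384,384),interpolation=2),w[:,64:448]]))
print(R.from_euler('z',.8283).as_matrix().T@(telemetry.state()['tool_pos']-[.5104,.0512,0]))
```

```text
[ 0.1756 -0.0007  0.2213]
```

View pics/p4.png

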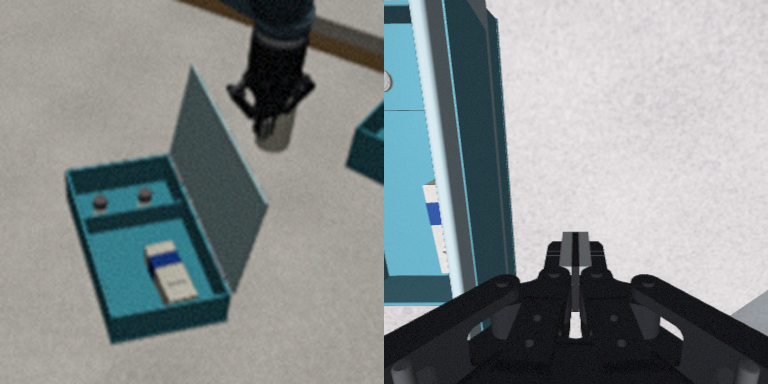

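The tip is behind the lid's free edge: in the wrist view the edge is at column ~440 and the finger at ~575. I'll push slowly to upright.

Emit:
{"api": "carry_out", "payload": {"series": [[0,-0.006,0,0,0,0],[0,-0.012,0,0,0,0],[0,-0.018,0,0,0,0],[0,-0.023,0,0,0,0],[0,-0.027,0,0,0,0],[0,-0.031,0,0,0,0],[0,-0.035,0,0,0,0],[0,-0.039,0,0,0,0],[0,-0.043,0,0,0,0],[0,-0.047,0,0,0,0],[0,-0.051,0,0,0,0],[0,-0.055,0,0,0,0],[0,-0.059,-0.001,0,0,0],[0,-0.063,-0.002,0,0,0],[0,-0.067,-0.003,0,0,0],[0,-0.071,-0.003,0,0,0]]}}

```text
time_s: 7.87
tool_pos: [0.5806, 0.1276, 0.2231]
tcp_rot: [-3.141, -0.001, 2.398]
ft_force: [1.2, 1.3, -0.4]
opening: 0.0001
finger_force: 0.9
```

Emit:
{"api": "carry_out", "payload": {"series": [[0,-0.005,0,0,0,0],[0,-0.01,0,0,0,0],[0,-0.015,0,0,0,0],[0,-0.02,0,0,0,0],[0,-0.025,0,0,0,0],[0,-0.03,0.001,0,0,0],[0,-0.034,0.001,0,0,0],[0,-0.038,0.002,0,0,0],[0,-0.043,0.004,0,0,0],[0,-0.048,0.005,0,0,0],[0,-0.053,0.007,0,0,0],[0,-0.058,0.009,0,0,0],[0,-0.063,0.011,0,0,0],[0,-0.068,0.013,0,0,0],[0,-0.073,0.015,0,0,0],[0,-0.077,0.017,0,0,0],[0,-0.082,0.02,0,0,0],[0,-0.087,0.023,0,0,0],[0,-0.091,0.026,0,0,0],[0,-0.095,0.029,0,0,0]]}}

```text
time_s: 9.53
tool_pos: [0.5164, 0.0575, 0.1939]
tcp_rot: [-3.141, -0.0, 2.398]
ft_force: [1.0, -0.1, 0.5]
opening: -0.0002
finger_force: 0.6
```

Emit:
{"api": "carry_out", "payload": {"series": [[0,-0.004,0.003,0,0,0],[0,-0.008,0.006,0,0,0],[0,-0.012,0.009,0,0,0],[0,-0.016,0.012,0,0,0],[0,-0.02,0.016,0,0,0],[0,-0.024,0.02,0,0,0],[0,-0.027,0.024,0,0,0],[0,-0.031,0.028,0,0,0],[0,-0.034,0.032,0,0,0],[0,-0.037,0.036,0,0,0],[0,-0.04,0.04,0,0,0],[0,-0.043,0.044,0,0,0],[0,-0.046,0.049,0,0,0],[0,-0.048,0.053,0,0,0],[0,-0.05,0.058,0,0,0],[0,-0.052,0.063,0,0,0],[0,-0.054,0.068,0,0,0],[0,-0.056,0.073,0,0,0],[0,-0.058,0.078,0,0,0],[0,-0.06,0.082,0,0,0]]}}

```text
time_s: 11.2
tool_pos: [0.476, 0.0137, 0.1116]
tcp_rot: [3.141, -0.0, 2.398]
ft_force: [0.7, -0.2, 0.2]
opening: 0.0001
finger_force: 0.4
```

Run:
```python
from h import *
s=cams.read_camera('scene')[75:255,210:390,::-1];w=cams.read_camera('wrist')[:,:,::-1]
cv2.imwrite('pics/p5.png',np.hstack([cv2.resize(s,(384,384),interpolation=2),w[:,64:448]]))
st=telemetry.state();print(R.from_euler('z',.8283).as_matrix().T@(st['tool_pos']-[.5104,.0512,0]),st['ft_force'])
```

```text
[-0.0513  0.0004  0.1113] [-0.9112  0.3824  1.147 ]
```

View pics/p5.png

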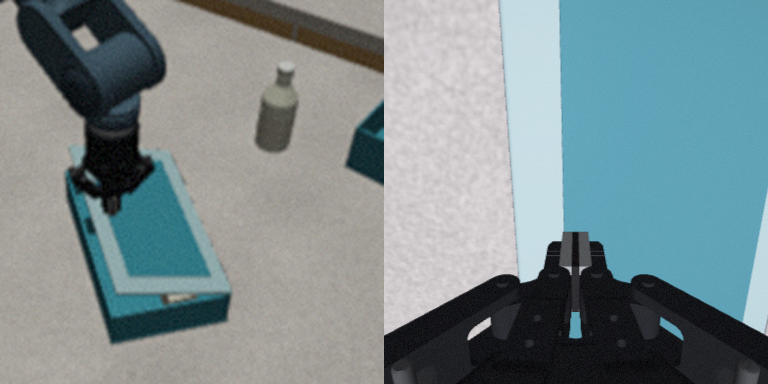

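The lid is about 15° open, with the fingertip on its outer face near the free edge. I'll ease it down.

Emit:
{"api": "carry_out", "payload": {"series": [[0,-0.001,0.003,0,0,0],[0,-0.002,0.006,0,0,0],[0,-0.003,0.009,0,0,0],[0,-0.003,0.012,0,0,0],[0,-0.004,0.015,0,0,0],[0,-0.005,0.018,0,0,0],[0,-0.005,0.021,0,0,0],[0,-0.006,0.024,0,0,0],[0,-0.006,0.027,0,0,0],[0,-0.006,0.029,0,0,0],[0,-0.006,0.031,0,0,0],[0,-0.007,0.033,0,0,0],[0,-0.007,0.035,0,0,0],[0,-0.007,0.0365,0,0,0],[0,-0.007,0.038,0,0,0],[0,-0.007,0.039,0,0,0],[0,-0.007,0.04,0,0,0],[0,-0.007,0.0405,0,0,0],[0,-0.007,0.041,0,0,0],[0,-0.007,0.041,0,0,0]]}}

```text
time_s: 12.97
tool_pos: [0.4715, 0.0086, 0.0712]
tcp_rot: [3.141, -0.0, 2.398]
ft_force: [-0.3, -0.1, -0.7]
opening: 0.0002
finger_force: 0.0
```

Emit:
{"api": "carry_out", "payload": {"series": [[0,0,0.0004,0,0,0],[0,0,0.0008,0,0,0],[0,0,0.0012,0,0,0],[0,0,0.0012,0,0,0],[0,0,0.0012,0,0,0]]}}

```text
time_s: 13.38
tool_pos: [0.4715, 0.0086, 0.071]
tcp_rot: [-3.141, -0.001, 2.398]
ft_force: [-4.9, -0.1, 9.2]
opening: 0.0003
finger_force: 4.3
```

A 9 N reaction at z = 0.071 means the lid is on the rim. I'll retract straight up and check.

Emit:
{"api": "carry_out", "payload": {"series": [[0,0,-0.002,0,0,0],[0,0,-0.006,0,0,0],[0,0,-0.015,0,0,0],[0,0,-0.035,0,0,0],[0,0,-0.065,0,0,0],[0,0,-0.1,0,0,0],[0,0,-0.135,0,0,0],[0,0,-0.17,0,0,0],[-0.03,-0.02,-0.19,0,0,0],[-0.06,-0.04,-0.19,0,0,0],[-0.09,-0.06,-0.19,0,0,0],[-0.12,-0.08,-0.19,0,0,0],[-0.14,-0.09,-0.19,0,0,0],[-0.14,-0.09,-0.19,0,0,0],[-0.14,-0.09,-0.19,0,0,0],[-0.14,-0.09,-0.19,0,0,0]]}}

```text
time_s: 14.72
tool_pos: [0.5133, -0.1518, 0.2602]
tcp_rot: [3.141, -0.0, 2.398]
ft_force: [-0.0, -0.4, -0.5]
opening: -0.0
finger_force: 0.0
```

Run:
```python
from h import *
s=cams.read_camera('scene')[75:255,180:390,::-1];t=cams.read_camera('top')[60:260,60:310,::-1]
cv2.imwrite('pics/p6.png',np.hstack([cv2.resize(s,(420,360),interpolation=2),cv2.resize(t,(375,300),interpolation=2).__class__(0) if 0 else cv2.copyMakeBorder(cv2.resize(t,(375,300),interpolation=2),0,60,0,0,0)]))
q=R.from_euler('z',.8283).as_matrix();S=cam('scene')
for p in([-.09,-.16,.071],[-.09,.16,.071],[-.09,-.16,.065]):print((proj(S,q@np.array(p)+[.5104,.0512,0])-[180,75])*2)
```

```text
[162.1462 295.8263]
[119.5265 156.0394]
[162.1145 298.2864]
```

View pics/p6.png

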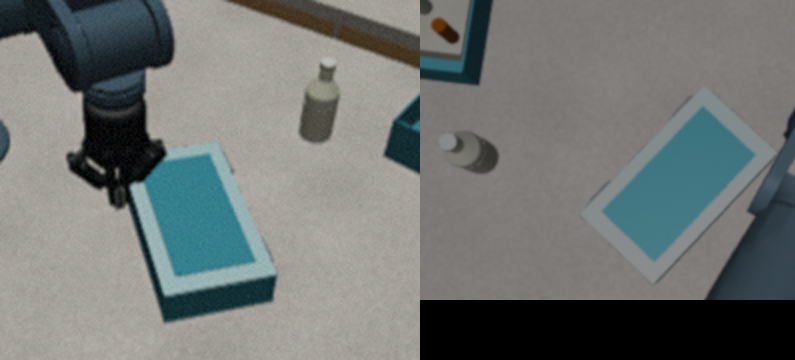

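Both views show the lid flat on the rim. Its front corner is at scene crop (162,294), where I predicted (162,296) for shut, and the bottle has not moved.

```bash
python3 -c "
from rig import hand_in
print(hand_in())"
```

```text
the job is handed in; nothing more can be done
None
```

The carton is tipped flat in the larger compartment and the lid is fully shut without slamming; the vials (last seen before the lid closed), the bottle and the jar were not touched, and the job is handed in at about 15 s.

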